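Set the unmarked tap selector by feel and lock it

TASK

The antenna tap selector (the open-frame unit with a round black knob) has a blank panel, so its setting must be found by feel: turn the knob anticlockwise back to its end stop, then clockwise exactly six clicks. With the knob resting in that sixth click, swing the lock lever away from you as far as it goes so that its pawl holds the index wheel. Leave the spare knob, the small nutdriver and the open spanner where they lie.

Things in the scene. Friction and masses are not known exactly. Their poses are not given: they have to be found in the camera images.
- tap_switch: Fixed open-frame selector unit, 150 (its x) x 176 (its y) mm, top panel 65 mm above the bench. Origin: centre of its underside; x points away from the robot at yaw 0, z up. In its frame the knob axis is at (8, 34) mm, the lever pivot at (-37, 1) mm, two brass terminal posts 16 mm tall at (52, -34) and (52, -62) mm.
- knob_grip (a point): Point on the vertical axis of the round, finely ribbed black knob, 91 mm above the bench, at the height to grip. Knob 38 mm across (40 over the ribs), from 74 to 104 mm above the bench; the panel under it is at 65 mm.
- selector (a joint): Knob turn in rad, growing clockwise seen from above. A firm click every 0.524 rad: about 0.2 N m to leave one, then it snaps into the next; let go, it settles in the nearest. 11 positions between rubber-faced end stops: the first and last clicks lie at the stops, 0.4 N m presses it 0.13 rad past the first click. Zero is a click between the stops; which one must be felt. Cannot turn when locked.
- lock_handle (a point): Point on the axis of the lever's upright black handle pin, 12 mm across, standing from 70 to 101 mm above the bench; this point is 93 mm above the bench. The lever's arm, 52 mm from pivot to pin, lies on the panel with its top 71 mm above the bench.
- lock_pivot (a point): Point on the lever's vertical pivot axis, at the height of lock_handle (93 mm above the bench).
- lock (a joint): Swing of the lock lever in rad about its pivot: 0 fully open (handle pin nearest to the robot), growing anticlockwise seen from above as the pin swings away from the robot, 0.7 fully home with the pawl between two pins of the index wheel. It stays where it is left; moving it takes about 2 N at the pin.
- spare_knob: Bystander: loose black dial knob, 34 mm across, 22 mm tall, right of the unit. Origin: centre of its underside.
- small_nutdriver: Bystander: small nutdriver with blue handle, 100 mm long, 12 mm thick, lying behind the unit. Origin: centre of its underside.
- open_spanner: Bystander: flat steel spanner 122 mm long, 24 mm wide and 5 mm thick, lying right of the unit. Origin: centre of its underside.
There are look-alikes about, which are no part of the job. There is more than one size of the tap_switch; the one meant has the size given above.

How it is judged:
By the outcome, as a careful person would: the job done as asked, in the order asked, and still so for the second after the job is handed in, with the robot touching nothing.
It also fails if it takes over 72 s, if anything falls off the work surface, if the arm or the gripper's body presses on something with over 40 N, if the wrist force passes 120 N, or if a joint passes its speed limit or range.

ROBOT

A 7-joint arm with a two-finger parallel gripper is mounted at the origin on a cart in front of the work surface, level with it; the furniture and walls round the work are solid. World frame = base frame: x ahead of the robot, y to its left, z up, the work surface at z = 0. Lengths are in m, angles in degrees, forces in N, time in s.
With the tool pointing down it reaches from about 0.4 to 0.9 m from the base axis. Payload 5.5 kg.
Tool frame: the origin (TCP) lies on the mounting face of the last link; the fingertips stand 178 mm ahead of it and the grasp point (between the pads) lies 159 mm ahead of it; z points along the fingers, y is the line along which they close (so a half turn about z gives the same grasp; the last joint's range is limited). The gripper opens to 92 mm and grips with 3 to 60 N. Pads are 19 mm wide; open, the fingers measure 130 mm over their backs; the gripper's body (75 mm by 190 mm) begins 47 mm behind the grasp point.
Start: joints at [82.403, 28.699, -24.465, 88.831, 12.651, 65.22, -12.049], TCP at [0.251, -0.6, 0.405] pointing down, gripper open.
Joint ranges: [-164.97, 164.97], [-17.58, 116.51], [-87.97, 89.64], [11.32, 138.91], [-80.73, 260.73], [10.89, 115.49], [-147.41, 147.41]. Speed limits (degrees/s): [147.25, 147.25, 180, 180, 180, 180, 180].

INTERFACE

Orientations are given as [roll, pitch, yaw] about the fixed x, y, z axes, in that order (R = Rz(yaw) Ry(pitch) Rx(roll)).
In Python, from cell import ctrl gives the robot as it stands.
- The arm moves only by the tool carry_out, never from a script. Its argument "motion" is a list of rows, each an object with "grip": the opening, from -1 (shut) to 1 (fully open); "offset": the shift along the tool's x, y, z in units of 30 mm (1.0 is 30 mm), a list of three; "spin": the turn about the tool's z in units of 8 degrees (1.0 is 8 degrees). In form: [{"grip": grip, "offset": [x, y, z], "spin": spin}, ...]. A call has 1 to 8 rows; each row shifts and turns the commanded pose from where the row before left it, along the tool's axes as they then stand; what a row does not reach is not made up. A row lasts 1/8 s, in which the tool goes at most 62.5 mm and 10.7 degrees, less where a joint would pass 70% of its speed; a pose out of reach is approached as far as the arm can. A call is refused whole if a number of a shift passes 1 or a number of a turn 1, either way. A call with a gripper value outside its range is refused whole. The fingers move at their own pace and stop on an object; "grip_force" is the grip in N (left out, the last holds). Time passes only in rows, so rows that do not move let the fingers close. It gives the time, the measured TCP pose, the force, the opening and the grip force at its end, in the units of the state.
- ctrl.state(): the state, without advancing time (a new reading comes with each control period).
- ctrl.get_image(name): name is "side" or "top" or "wrist"; returns a dict with "color" (420x560x3 uint8, red, green, blue), "depth" (420x560 float32, m along the optical axis (not along the pixel's ray), 0 where there is no reading), "fx", "fy", "cx", "cy" (pixels), "k1" (the pictures are not rectified: a ray, as slopes to the right and down, at radius r is drawn at 1 + k1 r^2 times it, then the intrinsics apply), "R" (3x3) and "t" (3): a world point X has camera coordinates R X + t; the wrist camera has in their place "hand_eye" (4x4, takes a point from camera to tool coordinates, whose origin is the TCP and whose axes are the flange's). Camera axes: x right, y down, z forward; pixel columns grow to the right and rows downward; lengths in m; the calibration is good to about 2 mm. A picture is of the moment at which its call begins: read the wrist's pose just before it.
- ctrl.hand_in(): hands the job in; it is judged then, once.
Trained networks look in the newest picture that a camera, given by its name, has taken for a name from the list of things; names that differ only in an ending like _2 or _b are one class to them, and where a whole thing is asked for, a point or a joint stands for the part that bears it (a point fixed in the world has none). Each returns a list of dicts, best first, with "score" (0 to 1); they miss things now and then, are a little off and sometimes report something else, mostly with a low value. They report only what shows in the picture. A call takes as long as a camera call. They do not tell look-alikes from the thing itself.
- ctrl.look_for(camera, query): "position" ([x, y, z] in m, in the coordinates of the camera as it stood for that picture, good to about 4 mm: the middle of the surface that is visible of it).
- ctrl.spot_point(camera, query): "position" ([x, y, z] in m, in the coordinates of the camera as it stood for that picture, good to about 4 mm: a listed point, or the origin of a listed thing).
The state is a dict: "t": time; "joints": joint angles; "qvel": joint speeds; "effort": joint torques, N m; "eef_pos": TCP position; "ee_rot": TCP orientation; "contact_force": force on the tool from outside, world axes, zero at the start; "torque": the same for the moment, N m; "grip_width": finger opening in m; "gripper_force": force on a finger pad.
Only numpy, scipy, OpenCV 4.12 (cv2) and the standard library are available. Lean on these libraries where they do the work, as an engineer would, in place of code of your own. Each camera call takes 0.05 s, during which the arm holds its last target. There are 200 camera calls.

## Working session

There is one attempt and no reset: what is moved stays moved. The work goes in short steps, Python scripts to look and compute and a tool call to move; the robot and the scene stay as the last step left them, time stands still between calls to the robot, and variables do not carry over. Pictures are saved under pics/ and viewed, at most 10 in all, crops included, and the job is handed in when it is done.

Besides the shell and the picture viewer there is one more tool, called as name(argument=value, ...), one argument or row to a line, values as JSON. carry_out: Moves the arm, as the interface text tells. Its arguments: {"type":"object","properties":{"motion":{"type":"array","items":{"type":"object","properties":{"grip":{"type":"number"},"offset":{"type":"array","items":{"type":"number"}},"spin":{"type":"number"}}}},"grip_force":{"type":"number"}},"required":["motion"]}

```bash
mkdir -p pics; cat > h.py <<'E'
from cell import ctrl
import numpy as np, cv2
def grab(n):
    im=ctrl.get_image(n); return im
def world(im,p,st=None):
    p=np.array(p)
    return im["R"].T@(p-im["t"]) if "R" in im else None
def pix(im,p):
    a,b=p[0]/p[2],p[1]/p[2]; s=1+im["k1"]*(a*a+b*b)
    return np.array([im["fx"]*a*s+im["cx"],im["fy"]*b*s+im["cy"]])
def save(n,c,scale=1):
    cv2.imwrite(n,cv2.resize(c[:,:,::-1],None,fx=scale,fy=scale,interpolation=cv2.INTER_CUBIC))
E
python3 - <<'E'
from h import *
np.set_printoptions(precision=3,suppress=True)
ims=[]
for n in("top","side"):
    im=grab(n);ims.append(im["color"])
    im["R"]=np.array(im["R"]);im["t"]=np.array(im["t"])
    for q in("tap_switch","knob_grip","lock_handle","lock_pivot","spare_knob","small_nutdriver","open_spanner"):
        for d in ctrl.spot_point(n,q)[:4]: print(n,q,round(d["score"],2),world(im,d["position"]),pix(im,d["position"]).round())
save("pics/a.png",np.vstack(ims)[:,:],0.7)
print(ctrl.state())
E
```

```text
top tap_switch 0.83 [ 0.584 -0.606 -0.002] [414. 192.]
top tap_switch 0.6 [ 0.433 -0.381 -0.004] [317. 259.]
top tap_switch 0.56 [ 0.575 -0.163 -0.002] [221. 199.]
top knob_grip 0.84 [ 0.572 -0.564  0.117] [411. 193.]
top knob_grip 0.7 [ 0.44  -0.351  0.064] [305. 259.]
top knob_grip 0.56 [ 0.568 -0.133  0.089] [199. 200.]
top lock_handle 0.93 [ 0.537 -0.701  0.121] [482. 209.]
top lock_handle 0.66 [ 0.541 -0.224  0.088] [243. 212.]
top lock_handle 0.59 [ 0.396 -0.417  0.069] [337. 280.]
top lock_pivot 0.9 [ 0.532 -0.627  0.122] [445. 213.]
top lock_pivot 0.83 [ 0.535 -0.174  0.087] [219. 216.]
top lock_pivot 0.68 [ 0.406 -0.381  0.067] [319. 275.]
top spare_knob 0.49 [ 0.562 -0.317  0.006] [288. 203.]
top small_nutdriver 0.7 [ 0.698 -0.115 -0.003] [200. 147.]
top open_spanner 0.74 [ 0.683 -0.295  0.003] [277. 151.]
side tap_switch 0.95 [ 0.576 -0.163 -0.001] [222. 284.]
side tap_switch 0.87 [ 0.577 -0.611  0.003] [322. 188.]
side knob_grip 0.82 [ 0.438 -0.355  0.062] [329. 231.]
side knob_grip 0.64 [ 0.577 -0.129  0.088] [209. 256.]
side knob_grip 0.58 [ 0.571 -0.571  0.118] [320. 1
[... 352 characters left out ...]
_pivot 0.64 [ 0.533 -0.632  0.128] [344. 145.]
side spare_knob 0.52 [ 0.575 -0.125  0.087] [209. 258.]
side spare_knob 0.51 [ 0.567 -0.313 -0.001] [265. 247.]
side open_spanner 0.5 [ 0.684 -0.3    0.   ] [219. 234.]
{'t': 0.8, 'joints': array([ 82.403,  28.697, -24.466,  88.83 ,  12.652,  65.219, -12.049]), 'qvel': array([ 0.042, -0.029,  0.024, -0.065, -0.028, -0.006,  0.081]), 'effort': array([ -0.001, -56.637,  -5.81 , -27.95 ,  -0.067,   0.021,   0.   ]), 'eef_pos': array([ 0.251, -0.6  ,  0.405]), 'ee_rot': array([179.994,  -0.001,  22.679]), 'contact_force': array([0.609, 0.175, 0.214]), 'torque': array([-0.003, -0.012,  0.052]), 'gripper_force': 0.0, 'grip_width': 0.09174183757521853}
```

View pics/a.png

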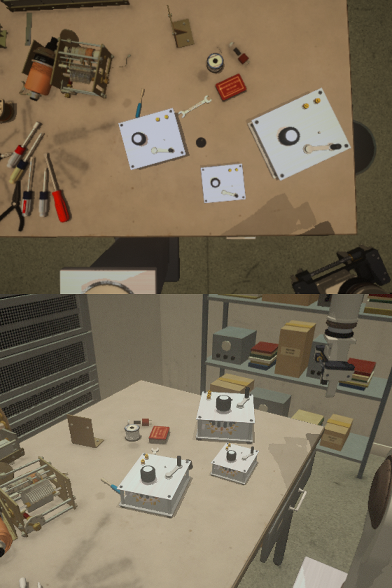

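```bash
cat >> h.py <<'E'
def cloud(im):
    H,W=im["depth"].shape
    u,v=np.meshgrid(np.arange(W),np.arange(H))
    K=np.array([[im["fx"],0,im["cx"]],[0,im["fy"],im["cy"]],[0,0,1.]])
    x=(u-im["cx"])/im["fx"];y=(v-im["cy"])/im["fy"]
    a,b=x.copy(),y.copy()
    for _ in range(8):
        s=1+im["k1"]*(a*a+b*b);a,b=x/s,y/s
    z=im["depth"]
    P=np.stack([a*z,b*z,z],-1)
    return (P-np.array(im["t"]))@np.array(im["R"]) if "R" in im else P
E
python3 - <<'E'
from h import *
np.set_printoptions(precision=4,suppress=True)
cs=[]
for n in("top","side"):
    im=grab(n);P=cloud(im);c=im["color"]
    near=(np.hypot(P[...,0]-.575,P[...,1]+.163)<.15)&(im["depth"]>0)
    m=near&(abs(P[...,2]-.065)<.006)
    r=cv2.minAreaRect((P[m][:,:2]*1000).astype(np.float32)); print(n,m.sum(),r, np.median(P[m][:,2]))
    k=near&(P[...,2]>.098)&(P[...,2]<.112)&(np.hypot(P[...,0]-.573,P[...,1]+.131)<.03)
    print("knobtop",k.sum(),P[k].mean(0) if k.any() else 0, cv2.minEnclosingCircle((P[k][:,:2]*1000).astype(np.float32)) if k.any() else 0)
    k=near&(P[...,2]>.08)&(np.hypot(P[...,0]-.54,P[...,1]+.224)<.025)
    print("pin",k.sum(),P[k].mean(0) if k.any() else 0)
    v,u=np.where(m); a=c[v.min()-25:v.max()+15,u.min()-25:u.max()+25]
    cs.append(cv2.resize(a,(400,400),interpolation=cv2.INTER_CUBIC))
save("pics/b.png",np.hstack(cs))
E
```

```text
top 5191 ((573.4351806640625, -164.08596801757812), (150.35923767089844, 176.84793090820312), 14.4656343460083) 0.06340346533917436
knobtop 262 [ 0.5726 -0.1303  0.1021] ((572.8507690429688, -129.86900329589844), 19.84234046936035)
pin 32 [ 0.536  -0.2258  0.0973]
side 3828 ((573.823974609375, -164.56735229492188), (151.25039672851562, 180.43373107910156), 14.227015495300293) 0.0645761156927989
knobtop 224 [ 0.5704 -0.1264  0.1028] ((572.62890625, -130.02394104003906), 20.362424850463867)
pin 66 [ 0.535  -0.2223  0.0928]
```

View pics/b.png

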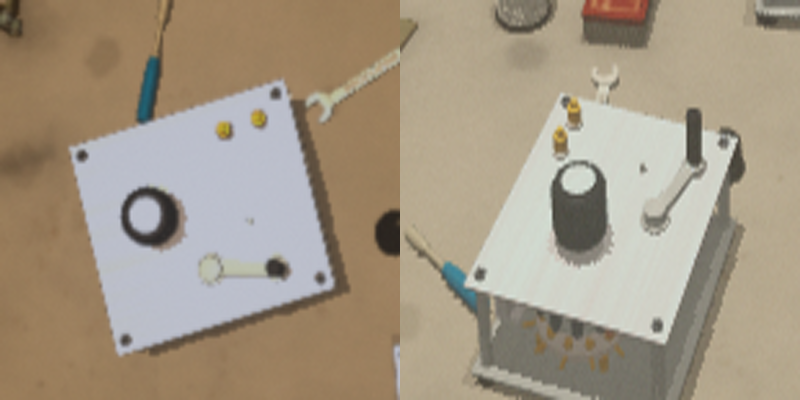

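The medium unit at top-camera pixel (221,199) measures 150 x 177 mm with its knob grip at about 0.09 m, so it is the target. The look-alikes are the large unit at (414,192) and the small one at (317,259). The close crop shows its knob, brass posts and open lever as described. The knob axis is near (0.573, -0.130), the pivot (0.5375, -0.1725), the pin (0.5355, -0.2245) and the yaw 14.4°.

carry_out(
  motion=[
    {"grip": 0.2,"offset": [1,-0.65,0],"spin": 0},
    {"grip": 0.2,"offset": [1,-0.65,0],"spin": 0},
    {"grip": 0.2,"offset": [1,-0.65,0],"spin": 0},
    {"grip": 0.2,"offset": [1,-0.65,0],"spin": 0},
    {"grip": 0.2,"offset": [1,-0.65,0],"spin": 0},
    {"grip": 0.2,"offset": [1,-0.65,0],"spin": 0},
    {"grip": 0.2,"offset": [1,-0.65,0],"spin": 0},
    {"grip": 0.2,"offset": [1,-0.65,0],"spin": 0},
  ],
  grip_force=40,
)

```text
t: 1.9
eef_pos: [0.4125, -0.3623, 0.405]
ee_rot: [180.0, -0.0, 22.7]
contact_force: [-0.6, 0.1, 0.2]
grip_width: 0.055
gripper_force: 0.0
```

carry_out(
  motion=[
    {"grip": 0.2,"offset": [1,-0.65,0],"spin": 0},
    {"grip": 0.2,"offset": [1,-0.65,0],"spin": 0},
    {"grip": 0.2,"offset": [1,-0.65,0],"spin": 0},
    {"grip": 0.2,"offset": [1,-0.65,0],"spin": 0},
    {"grip": 0.2,"offset": [1,-0.65,0],"spin": 0},
    {"grip": 0.2,"offset": [1,-0.65,0],"spin": 0},
    {"grip": 0.2,"offset": [1,-0.65,0],"spin": 0},
    {"grip": 0.2,"offset": [1,-0.65,0],"spin": 0},
  ],
)

```text
t: 2.9
eef_pos: [0.5738, -0.1259, 0.4049]
ee_rot: [180.0, -0.0, 22.7]
contact_force: [0.6, -0.5, -0.0]
grip_width: 0.055
gripper_force: 0.0
```

```bash
cat > s.py <<'E'
from h import *
import sys
s=ctrl.state()
print({k:(np.round(v,3)) for k,v in s.items() if k not in("qvel","effort")})
if len(sys.argv)>2:
    p=s["eef_pos"];y=np.radians(s["ee_rot"][2]);g=np.array([float(a) for a in sys.argv[1:4]])-p
    tx=np.array([np.cos(y),np.sin(y)]);ty=np.array([np.sin(y),-np.cos(y)])
    print("offset units",np.round([g[:2]@tx/.03,g[:2]@ty/.03,-g[2]/.03],3))
E
python3 s.py 0.573 -0.130 0.252
```

```text
{'t': np.float64(2.9), 'joints': array([ 37.606,  24.311, -36.134,  97.882,  15.834,  62.958, -70.707]), 'eef_pos': array([ 0.574, -0.126,  0.405]), 'ee_rot': array([ 1.79976e+02, -1.40000e-02,  2.26670e+01]), 'contact_force': array([ 0.554, -0.45 , -0.016]), 'torque': array([-0.036, -0.024,  0.011]), 'gripper_force': np.float64(0.0), 'grip_width': np.float64(0.055)}
offset units [-0.078  0.116  5.098]
```

carry_out(
  motion=[
    {"grip": 0.2,"offset": [-0.08,0.12,0],"spin": 0},
    {"grip": 0.2,"offset": [0,0,0.3],"spin": 1},
    {"grip": 0.2,"offset": [0,0,0.3],"spin": 1},
    {"grip": 0.2,"offset": [0,0,0.3],"spin": 1},
    {"grip": 0.2,"offset": [0,0,0.3],"spin": 1},
    {"grip": 0.2,"offset": [0,0,0.3],"spin": 1},
    {"grip": 0.2,"offset": [0,0,0.3],"spin": 1},
    {"grip": 0.2,"offset": [0,0,0.3],"spin": 1},
  ],
)

```text
t: 3.9
eef_pos: [0.5719, -0.1324, 0.3415]
ee_rot: [180.0, -0.0, -33.7]
contact_force: [-0.1, -0.4, -0.1]
grip_width: 0.055
gripper_force: 0.0
```

carry_out(
  motion=[
    {"grip": 0.2,"offset": [0,0,0.2],"spin": 1},
    {"grip": 0.2,"offset": [0,0,0.2],"spin": 1},
    {"grip": 0.2,"offset": [0,0,0.2],"spin": 1},
    {"grip": 0.2,"offset": [0,0,0.2],"spin": 1},
    {"grip": 0.2,"offset": [0,0,0.2],"spin": 1},
    {"grip": 0.2,"offset": [0,0,0.2],"spin": 1},
    {"grip": 0.2,"offset": [0,0,0.2],"spin": 1},
    {"grip": 0.2,"offset": [0,0,0.2],"spin": 1},
  ],
)

```text
t: 4.9
eef_pos: [0.5719, -0.1317, 0.2944]
ee_rot: [-180.0, 0.0, -97.1]
contact_force: [-0.3, -0.6, -2.3]
grip_width: 0.0555
gripper_force: 0.0
```

```bash
python3 s.py 0.573 -0.130 0.252; python3 - <<'E'
from h import *
s=ctrl.state();im=grab("wrist");H=np.array(im["hand_eye"])
from scipy.spatial.transform import Rotation as R
T=R.from_euler("xyz",s["ee_rot"],degrees=True).as_matrix()
P=cloud(im)@H[:3,:3].T+H[:3,3]; P=P@T.T+s["eef_pos"]
ok=im["depth"]>0
k=ok&(P[...,2]>.097)&(P[...,2]<.11)&(np.hypot(P[...,0]-.573,P[...,1]+.130)<.03)
if k.sum()>20: print("knob",k.sum(),P[k].mean(0),cv2.minEnclosingCircle((P[k][:,:2]*1000).astype(np.float32)))
for q in("knob_grip","lock_handle","lock_pivot"):
    for d in ctrl.spot_point("wrist",q)[:2]: print(q,d["score"],T@(H[:3,:3]@np.array(d["position"])+H[:3,3])+s["eef_pos"])
E
```

```text
{'t': np.float64(4.9), 'joints': array([ -26.841,   37.606,   51.128,  105.351,  -35.666,   54.596,
       -146.91 ]), 'eef_pos': array([ 0.572, -0.132,  0.294]), 'ee_rot': array([-1.79972e+02,  5.00000e-03, -9.71340e+01]), 'contact_force': array([-0.334, -0.599, -2.333]), 'torque': array([0.146, 0.059, 0.003]), 'gripper_force': np.float64(0.0), 'grip_width': np.float64(0.055)}
offset units [-0.06  -0.031  1.413]
knob 2912 [ 0.57263698 -0.13374419  0.10374671] ((573.3585205078125, -128.55690002441406), 19.675867080688477)
knob_grip 0.95 [ 0.56941172 -0.12645997  0.09199443]
```

carry_out(
  motion=[
    {"grip": 0.2,"offset": [0,0,0],"spin": -1},
    {"grip": 0.2,"offset": [0,0,0],"spin": -1},
    {"grip": 0.2,"offset": [0,0,0],"spin": -1},
    {"grip": 0.2,"offset": [0,0,0],"spin": -1},
    {"grip": 0.2,"offset": [0,0,0],"spin": -1},
    {"grip": 0.2,"offset": [0,0,0],"spin": -1},
    {"grip": 0.2,"offset": [0,0,0],"spin": -1},
    {"grip": 0.2,"offset": [0,0,0],"spin": -1},
  ],
)

```text
t: 6.1
eef_pos: [0.5722, -0.132, 0.2949]
ee_rot: [-179.9, -0.0, -32.5]
contact_force: [-0.1, -0.2, -0.1]
grip_width: 0.0552
gripper_force: 0.0
```

carry_out(
  motion=[
    {"grip": 0.2,"offset": [0,0,0],"spin": -1},
    {"grip": 0.2,"offset": [0,0,0],"spin": -1},
    {"grip": 0.2,"offset": [0,0,0],"spin": -1},
    {"grip": 0.2,"offset": [0,0,0],"spin": -1},
    {"grip": 0.2,"offset": [0,0,0],"spin": 0},
  ],
)

```text
t: 6.72
eef_pos: [0.5722, -0.1321, 0.295]
ee_rot: [-179.9, -0.1, -0.9]
contact_force: [0.2, -0.1, 0.2]
grip_width: 0.0551
gripper_force: 0.0
```

```bash
python3 s.py 0.573 -0.1295 0.252
```

```text
{'t': np.float64(6.725), 'joints': array([-10.332,  29.979,  27.092, 104.771, -17.613,  49.33 , -65.64 ]), 'eef_pos': array([ 0.572, -0.132,  0.295]), 'ee_rot': array([-1.79906e+02, -1.00000e-01, -8.78000e-01]), 'contact_force': array([ 0.164, -0.051,  0.151]), 'torque': array([ 0.03 ,  0.025, -0.058]), 'gripper_force': np.float64(0.0), 'grip_width': np.float64(0.055)}
offset units [ 0.024 -0.086  1.435]
```

carry_out(
  motion=[
    {"grip": 0.2,"offset": [0.03,-0.09,0.3],"spin": 0},
    {"grip": 0.2,"offset": [0,0,0.4],"spin": 0},
    {"grip": 0.2,"offset": [0,0,0.4],"spin": 0},
    {"grip": 0.2,"offset": [0,0,0.33],"spin": 0},
    {"grip": -0.3,"offset": [0,0,0],"spin": 0},
    {"grip": -0.3,"offset": [0,0,0],"spin": 0},
    {"grip": -0.3,"offset": [0,0,0],"spin": 0},
    {"grip": -0.3,"offset": [0,0,0],"spin": 0},
  ],
  grip_force=40,
)

```text
t: 7.72
eef_pos: [0.5731, -0.129, 0.2508]
ee_rot: [180.0, 0.0, -0.9]
contact_force: [1.5, -3.5, -4.4]
grip_width: 0.0376
gripper_force: 40.0
```

```bash
python3 s.py 0.573 -0.1295 0.252
```

```text
{'t': np.float64(7.725), 'joints': array([ -9.53 ,  33.696,  25.707, 105.889, -19.876,  44.903, -64.214]), 'eef_pos': array([ 0.573, -0.129,  0.251]), 'ee_rot': array([ 1.79969e+02,  3.80000e-02, -8.83000e-01]), 'contact_force': array([ 1.535, -3.463, -4.382]), 'torque': array([-0.51 , -0.273,  0.04 ]), 'gripper_force': np.float64(39.999), 'grip_width': np.float64(0.038)}
offset units [-0.005  0.018 -0.04 ]
```

carry_out(
  motion=[
    {"grip": -0.3,"offset": [0,0,0],"spin": -0.5},
    {"grip": -0.3,"offset": [0,0,0],"spin": -0.5},
    {"grip": -0.3,"offset": [0,0,0],"spin": 0},
  ],
)

```text
t: 8.1
eef_pos: [0.5731, -0.129, 0.2508]
ee_rot: [180.0, 0.0, 7.1]
contact_force: [0.6, -4.8, -5.8]
grip_width: 0.0371
gripper_force: 40.0
```

```bash
cat > q.py <<'E'
from cell import ctrl
import numpy as np
s=ctrl.state();print(np.round(s["t"],2),"yaw",np.round(s["ee_rot"],2),"tz",np.round(s["torque"],3),"F",np.round(s["contact_force"],1),"j7",round(s["joints"][6],1),"gw",round(s["grip_width"],4))
E
python3 q.py
```

```text
8.1 yaw [1.7999e+02 4.0000e-02 7.0700e+00] tz [-0.596 -0.212 -0.031] F [ 0.6 -4.8 -5.8] j7 -57.6 gw 0.0371
```

carry_out(
  motion=[
    {"grip": -0.3,"offset": [0,0,0],"spin": -0.5},
    {"grip": -0.3,"offset": [0,0,0],"spin": 0},
  ],
)

```text
t: 8.35
eef_pos: [0.5731, -0.129, 0.2508]
ee_rot: [180.0, 0.0, 11.0]
contact_force: [1.9, -4.7, -5.3]
grip_width: 0.0372
gripper_force: 40.0
```

```bash
python3 q.py
```

```text
8.35 yaw [1.7999e+02 5.0000e-02 1.1020e+01] tz [-0.807 -0.273 -0.007] F [ 1.9 -4.7 -5.3] j7 -54.3 gw 0.0372
```

carry_out(
  motion=[
    {"grip": -0.3,"offset": [0,0,0],"spin": -0.5},
    {"grip": -0.3,"offset": [0,0,0],"spin": 0},
  ],
)

```text
t: 8.6
eef_pos: [0.5732, -0.129, 0.2508]
ee_rot: [180.0, 0.1, 15.0]
contact_force: [0.5, -5.2, -4.0]
grip_width: 0.0375
gripper_force: 40.0
```

```bash
python3 q.py
```

```text
8.6 yaw [1.7999e+02 5.0000e-02 1.5010e+01] tz [-0.939 -0.274  0.031] F [ 0.5 -5.2 -4. ] j7 -51.0 gw 0.0375
```

carry_out(
  motion=[
    {"grip": -0.3,"offset": [0,0,0],"spin": -0.5},
    {"grip": -0.3,"offset": [0,0,0],"spin": 0},
  ],
)

```text
t: 8.85
eef_pos: [0.5731, -0.129, 0.2508]
ee_rot: [180.0, 0.1, 19.0]
contact_force: [3.0, -4.4, -4.6]
grip_width: 0.0376
gripper_force: 40.0
```

```bash
python3 q.py
```

```text
8.85 yaw [1.7999e+02 6.0000e-02 1.9010e+01] tz [-0.91  -0.336  0.047] F [ 3.  -4.4 -4.6] j7 -47.6 gw 0.0376
```

carry_out(
  motion=[
    {"grip": -0.3,"offset": [0,0,0],"spin": -0.5},
    {"grip": -0.3,"offset": [0,0,0],"spin": 0},
  ],
)

```text
t: 9.1
eef_pos: [0.5732, -0.1289, 0.2508]
ee_rot: [180.0, 0.1, 23.0]
contact_force: [1.0, -4.5, -4.2]
grip_width: 0.0373
gripper_force: 40.0
```

```bash
sed -i 's/"gw"/"eff",np.round(s["effort"][4:],3),"gw"/' q.py; python3 q.py
```

```text
9.1 yaw [1.8e+02 6.0e-02 2.3e+01] tz [-1.05  -0.267  0.114] F [ 1.  -4.5 -4.2] j7 -44.3 eff [-1.031  1.051  0.134] gw 0.0373
```

carry_out(
  motion=[
    {"grip": -0.3,"offset": [0,0,0],"spin": -1},
    {"grip": -0.3,"offset": [0,0,0],"spin": -0.9},
    {"grip": -0.3,"offset": [0,0,0],"spin": 0},
    {"grip": -0.3,"offset": [0,0,0],"spin": 0},
  ],
)

```text
t: 9.6
eef_pos: [0.5732, -0.129, 0.2508]
ee_rot: [-180.0, 0.0, 38.0]
contact_force: [1.4, -5.1, -4.6]
grip_width: 0.0372
gripper_force: 40.0
```

```bash
python3 q.py; python3 - <<'E'
from h import *
im=grab("wrist");save("pics/c.png",im["color"])
E
```

```text
9.6 yaw [-1.7998e+02  5.0000e-02  3.8050e+01] tz [-1.051 -0.286 -0.065] F [ 1.4 -5.1 -4.6] j7 -31.7 eff [-0.968  1.079  0.098] gw 0.0372
```

View pics/c.png

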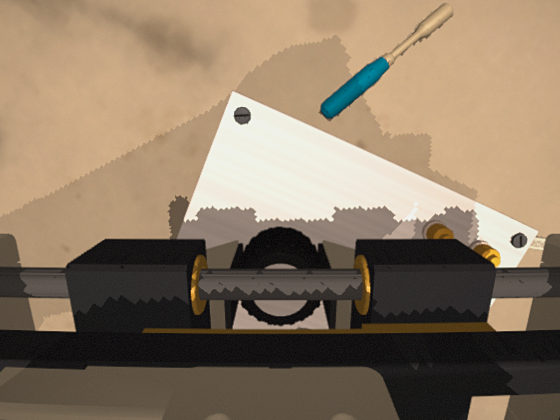

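The wrist view shows the knob centred between the pads at (283,277). The torque swings periodically, as a detent would, so I'll keep turning anticlockwise one click at a time.

carry_out(
  motion=[
    {"grip": -0.3,"offset": [0,0,0],"spin": -1},
    {"grip": -0.3,"offset": [0,0,0],"spin": -1},
    {"grip": -0.3,"offset": [0,0,0],"spin": -1},
    {"grip": -0.3,"offset": [0,0,0],"spin": -0.75},
    {"grip": -0.3,"offset": [0,0,0],"spin": 0},
    {"grip": -0.3,"offset": [0,0,0],"spin": 0},
  ],
  grip_force=55,
)

```text
t: 10.4
eef_pos: [0.5733, -0.1291, 0.2508]
ee_rot: [-180.0, 0.0, 68.0]
contact_force: [2.9, -4.5, -6.8]
grip_width: 0.0375
gripper_force: 55.0
```

```bash
python3 q.py; python3 - <<'E'
from h import *
a=cv2.imread("pics/c.png")[215:335,215:350]
b=grab("wrist")["color"][215:335,215:350,::-1]
c=grab("side")["color"][250:340,170:300,::-1]
f=lambda x:cv2.resize(x,(266,266),interpolation=cv2.INTER_CUBIC)
cv2.imwrite("pics/d.png",np.hstack([f(a),f(b),f(c)]))
E
```

```text
10.4 yaw [-1.7997e+02  2.0000e-02  6.7990e+01] tz [-0.925 -0.452 -0.332] F [ 2.9 -4.5 -6.8] j7 -6.5 eff [-0.731  1.134  0.391] gw 0.0375
```

View pics/d.png

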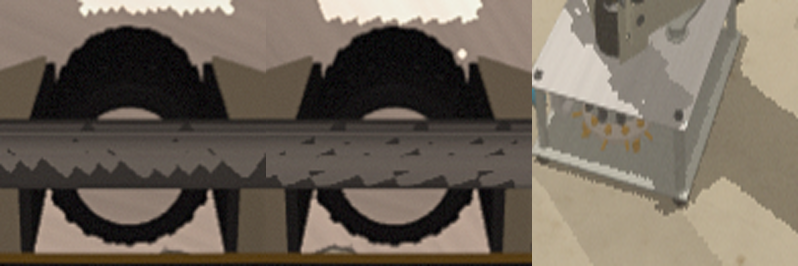

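carry_out(
  motion=[
    {"grip": -0.3,"offset": [0,0,0],"spin": -0.4},
    {"grip": -0.3,"offset": [0,0,0],"spin": 0},
    {"grip": -0.3,"offset": [0,0,0],"spin": 0},
  ],
)

```text
t: 10.88
eef_pos: [0.5733, -0.1291, 0.2508]
ee_rot: [-180.0, 0.0, 71.2]
contact_force: [2.2, -3.6, -3.9]
grip_width: 0.0368
gripper_force: 55.0
```

```bash
python3 q.py
```

```text
10.88 yaw [-1.7997e+02  2.0000e-02  7.1170e+01] tz [-1.051 -0.49  -0.503] F [ 2.2 -3.6 -3.9] j7 -3.8 eff [-0.639  1.182  0.495] gw 0.0368
```

carry_out(
  motion=[
    {"grip": -0.3,"offset": [0,0,0],"spin": 0.4},
    {"grip": -0.3,"offset": [0,0,0],"spin": 0.5},
    {"grip": -0.3,"offset": [0,0,0],"spin": 0},
    {"grip": -0.3,"offset": [0,0,0],"spin": 0},
  ],
)

```text
t: 11.38
eef_pos: [0.5732, -0.1291, 0.2508]
ee_rot: [-180.0, 0.0, 64.0]
contact_force: [2.9, -4.7, -4.7]
grip_width: 0.0374
gripper_force: 55.0
```

```bash
python3 q.py
```

```text
11.38 yaw [-1.7997e+02  4.0000e-02  6.4020e+01] tz [-1.053 -0.406 -0.258] F [ 2.9 -4.7 -4.7] j7 -9.9 eff [-0.875  1.105  0.239] gw 0.0374
```

The stop is confirmed: the torque climbs to 0.5 N m past it and falls back on return. The first click is near tool yaw 59°. I'll go back to it, release, re-index the gripper and grip again.

carry_out(
  motion=[
    {"grip": -0.3,"offset": [0,0,0],"spin": 0.6},
    {"grip": -0.3,"offset": [0,0,0],"spin": 0},
    {"grip": 0.2,"offset": [0,0,0],"spin": 0},
    {"grip": 0.2,"offset": [0,0,0],"spin": 0},
    {"grip": 0.2,"offset": [0,0,0],"spin": 0},
    {"grip": 0.2,"offset": [0,0,0],"spin": 0},
  ],
)

```text
t: 12.12
eef_pos: [0.5732, -0.1279, 0.2508]
ee_rot: [-179.9, -0.0, 59.6]
contact_force: [-0.2, -0.2, -0.6]
grip_width: 0.0554
gripper_force: 0.0
```

carry_out(
  motion=[
    {"grip": 0.2,"offset": [0,0,0],"spin": -1},
    {"grip": 0.2,"offset": [0,0,0],"spin": -1},
    {"grip": 0.2,"offset": [0,0,0],"spin": -1},
    {"grip": 0.2,"offset": [0,0,0],"spin": -1},
    {"grip": 0.2,"offset": [0,0,0],"spin": -1},
    {"grip": 0.2,"offset": [0,0,0],"spin": -1},
    {"grip": 0.2,"offset": [0,0,0],"spin": -1},
    {"grip": 0.2,"offset": [0,0,0],"spin": -1},
  ],
)

```text
t: 13.12
eef_pos: [0.5731, -0.1283, 0.2507]
ee_rot: [-180.0, -0.1, 123.8]
contact_force: [-0.4, -1.0, 0.1]
grip_width: 0.0548
gripper_force: 0.0
```

carry_out(
  motion=[
    {"grip": 0.2,"offset": [0,0,0],"spin": -1},
    {"grip": 0.2,"offset": [0,0,0],"spin": -1},
    {"grip": 0.2,"offset": [0,0,0],"spin": -1},
    {"grip": 0.2,"offset": [0,0,0],"spin": 0},
  ],
)

```text
t: 13.62
eef_pos: [0.5731, -0.1284, 0.2507]
ee_rot: [-180.0, -0.1, 147.5]
contact_force: [0.3, 0.3, 0.6]
grip_width: 0.0547
gripper_force: 0.0
```

```bash
python3 s.py 0.573 -0.1292 0.251
```

```text
{'t': np.float64(13.625), 'joints': array([ 18.485,  31.861, -10.952, 104.872,   8.231,  44.119,  60.665]), 'eef_pos': array([ 0.573, -0.128,  0.251]), 'ee_rot': array([-1.79999e+02, -9.20000e-02,  1.47450e+02]), 'contact_force': array([0.266, 0.274, 0.624]), 'torque': array([ 0.072, -0.148, -0.014]), 'gripper_force': np.float64(0.0), 'grip_width': np.float64(0.055)}
offset units [-0.012 -0.022 -0.009]
```

carry_out(
  motion=[
    {"grip": 0.2,"offset": [-0.02,-0.03,0],"spin": 0},
    {"grip": -0.3,"offset": [0,0,0],"spin": 0},
    {"grip": -0.3,"offset": [0,0,0],"spin": 0},
    {"grip": -0.3,"offset": [0,0,0],"spin": 0},
    {"grip": -0.3,"offset": [0,0,0],"spin": 0},
  ],
)

```text
t: 14.25
eef_pos: [0.5733, -0.1292, 0.2507]
ee_rot: [-180.0, -0.1, 147.6]
contact_force: [1.5, 0.8, -0.0]
grip_width: 0.0371
gripper_force: 55.0
```

```bash
python3 q.py
```

```text
14.25 yaw [-1.8000e+02 -7.0000e-02  1.4755e+02] tz [ 0.139 -0.248  0.045] F [ 1.5  0.8 -0. ] j7 60.8 eff [0.162 0.226 0.02 ] gw 0.0371
```

carry_out(
  motion=[
    {"grip": -0.3,"offset": [0,0,0],"spin": -0.9},
    {"grip": -0.3,"offset": [0,0,0],"spin": 0},
    {"grip": -0.3,"offset": [0,0,0],"spin": 0},
  ],
)

```text
t: 14.62
eef_pos: [0.5733, -0.1292, 0.2508]
ee_rot: [180.0, -0.1, 154.6]
contact_force: [1.8, 0.5, -1.7]
grip_width: 0.037
gripper_force: 55.0
```

```bash
python3 q.py
```

```text
14.62 yaw [ 1.7998e+02 -7.0000e-02  1.5460e+02] tz [ 0.342 -0.25  -0.366] F [ 1.8  0.5 -1.7] j7 66.8 eff [0.52  0.383 0.341] gw 0.037
```

carry_out(
  motion=[
    {"grip": -0.3,"offset": [0,0,0],"spin": 0.9},
    {"grip": -0.3,"offset": [0,0,0],"spin": 0},
    {"grip": -0.3,"offset": [0,0,0],"spin": 0},
  ],
)

```text
t: 15.0
eef_pos: [0.5733, -0.1291, 0.2507]
ee_rot: [-180.0, -0.1, 147.7]
contact_force: [0.9, 1.2, -0.9]
grip_width: 0.037
gripper_force: 55.0
```

```bash
python3 q.py
```

```text
15.0 yaw [-1.7999e+02 -7.0000e-02  1.4767e+02] tz [ 0.288 -0.382 -0.044] F [ 0.9  1.2 -0.9] j7 60.9 eff [0.323 0.395 0.016] gw 0.037
```

carry_out(
  motion=[
    {"grip": -0.3,"offset": [0,0,0],"spin": 1},
    {"grip": -0.3,"offset": [0,0,0],"spin": 1},
    {"grip": -0.3,"offset": [0,0,0],"spin": 1},
    {"grip": -0.3,"offset": [0,0,0],"spin": 0.75},
    {"grip": -0.3,"offset": [0,0,0],"spin": 1},
    {"grip": -0.3,"offset": [0,0,0],"spin": 1},
    {"grip": -0.3,"offset": [0,0,0],"spin": 1},
    {"grip": -0.3,"offset": [0,0,0],"spin": 0.75},
  ],
)

```text
t: 16.0
eef_pos: [0.5733, -0.1292, 0.2507]
ee_rot: [-179.9, -0.0, 87.4]
contact_force: [0.5, 1.4, -0.7]
grip_width: 0.0374
gripper_force: 55.0
```

```bash
python3 q.py
```

```text
16.0 yaw [-1.7995e+02 -4.0000e-02  8.7410e+01] tz [ 0.327 -0.346  0.034] F [ 0.5  1.4 -0.7] j7 9.9 eff [0.629 0.477 0.826] gw 0.0374
```

carry_out(
  motion=[
    {"grip": -0.3,"offset": [0,0,0],"spin": 1},
    {"grip": -0.3,"offset": [0,0,0],"spin": 1},
    {"grip": -0.3,"offset": [0,0,0],"spin": 1},
    {"grip": -0.3,"offset": [0,0,0],"spin": 0.75},
    {"grip": -0.3,"offset": [0,0,0],"spin": 1},
    {"grip": -0.3,"offset": [0,0,0],"spin": 1},
    {"grip": -0.3,"offset": [0,0,0],"spin": 1},
    {"grip": -0.3,"offset": [0,0,0],"spin": 0.75},
  ],
)

```text
t: 17.0
eef_pos: [0.5733, -0.1292, 0.2507]
ee_rot: [-179.9, 0.0, 27.4]
contact_force: [1.5, 0.8, -1.0]
grip_width: 0.0374
gripper_force: 55.0
```

```bash
python3 q.py
```

```text
17.0 yaw [-1.7994e+02  3.0000e-02  2.7420e+01] tz [ 0.221 -0.352  0.067] F [ 1.5  0.8 -1. ] j7 -40.6 eff [0.596 0.367 0.822] gw 0.0374
```

carry_out(
  motion=[
    {"grip": -0.3,"offset": [0,0,0],"spin": 1},
    {"grip": -0.3,"offset": [0,0,0],"spin": 1},
    {"grip": -0.3,"offset": [0,0,0],"spin": 1},
    {"grip": -0.3,"offset": [0,0,0],"spin": 0.75},
    {"grip": -0.3,"offset": [0,0,0],"spin": 1},
    {"grip": -0.3,"offset": [0,0,0],"spin": 1},
    {"grip": -0.3,"offset": [0,0,0],"spin": 1},
    {"grip": -0.3,"offset": [0,0,0],"spin": 0.75},
  ],
)

```text
t: 18.0
eef_pos: [0.5733, -0.1293, 0.2507]
ee_rot: [-180.0, 0.1, -32.6]
contact_force: [0.4, 1.5, -1.6]
grip_width: 0.0368
gripper_force: 55.0
```

```bash
python3 q.py
```

```text
18.0 yaw [-1.800e+02  7.000e-02 -3.259e+01] tz [ 0.286 -0.275  0.033] F [ 0.4  1.5 -1.6] j7 -90.6 eff [0.634 0.192 0.819] gw 0.0368
```

Six clicks are done and the torque is back near zero. I'll release the knob, rise and go over the lever pin.

carry_out(
  motion=[
    {"grip": 0.2,"offset": [0,0,0],"spin": 0},
    {"grip": 0.2,"offset": [0,0,0],"spin": 0},
    {"grip": 0.2,"offset": [0,0,0],"spin": 0},
    {"grip": 0.2,"offset": [0,0,0],"spin": 0},
    {"grip": 0.2,"offset": [0,0,-0.4],"spin": 0},
    {"grip": 0.2,"offset": [0,0,-0.6],"spin": 0},
    {"grip": 0.2,"offset": [0,0,-0.6],"spin": 0},
    {"grip": 0.2,"offset": [0,0,-0.4],"spin": 0},
  ],
)

```text
t: 19.0
eef_pos: [0.5737, -0.1296, 0.3128]
ee_rot: [-180.0, -0.0, -32.4]
contact_force: [0.5, -0.4, 0.3]
grip_width: 0.0553
gripper_force: 0.0
```

carry_out(
  motion=[
    {"grip": -0.1,"offset": [0,0,0],"spin": 1},
    {"grip": -0.1,"offset": [0,0,0],"spin": 1},
    {"grip": -0.1,"offset": [0,0,0],"spin": 1},
    {"grip": -0.1,"offset": [0,0,0],"spin": 1},
    {"grip": -0.1,"offset": [0,0,0],"spin": 1},
    {"grip": -0.1,"offset": [0.88,0.72,0],"spin": 0},
    {"grip": -0.1,"offset": [0.88,0.72,0],"spin": 0},
    {"grip": -0.1,"offset": [0.88,0.72,0],"spin": 0},
  ],
)

```text
t: 20.0
eef_pos: [0.5351, -0.2251, 0.3114]
ee_rot: [180.0, 0.0, -72.4]
contact_force: [0.3, 0.1, 0.5]
grip_width: 0.0414
gripper_force: 0.0
```

```bash
cat > w.py <<'E'
from h import *
from scipy.spatial.transform import Rotation as R
s=ctrl.state();im=grab("wrist");H=np.array(im["hand_eye"])
T=R.from_euler("xyz",s["ee_rot"],degrees=True).as_matrix()
P=(cloud(im)@H[:3,:3].T+H[:3,3])@T.T+s["eef_pos"]
k=(im["depth"]>0)&(P[...,2]>.095)&(P[...,2]<.106)&(np.hypot(P[...,0]-.55,P[...,1]+.22)<.04)
if k.sum()>5: print("pin",k.sum(),P[k].mean(0),cv2.minEnclosingCircle((P[k][:,:2]*1000).astype(np.float32)))
for q in("lock_handle","lock_pivot"):
    for d in ctrl.spot_point("wrist",q)[:2]: print(q,d["score"],T@(H[:3,:3]@np.array(d["position"])+H[:3,3])+s["eef_pos"])
save("pics/w.png",im["color"])
E
python3 s.py 0.5355 -0.2245 0.253; python3 w.py
```

```text
{'t': np.float64(20.0), 'joints': array([ -14.444,   33.253,   46.425,  105.548,  -29.417,   54.01 ,
       -117.175]), 'eef_pos': array([ 0.535, -0.225,  0.311]), 'ee_rot': array([ 1.79974e+02,  3.90000e-02, -7.23970e+01]), 'contact_force': array([0.264, 0.091, 0.548]), 'torque': array([ 0.139, -0.047, -0.011]), 'gripper_force': np.float64(0.0), 'grip_width': np.float64(0.041)}
offset units [-0.015 -0.019  1.946]
pin 325 [ 0.53749344 -0.22476383  0.10099587] ((537.2001342773438, -224.2670135498047), 6.014464855194092)
lock_handle 0.72 [ 0.53797444 -0.2259659   0.09557926]
lock_pivot 0.82 [ 0.40842228 -0.38078477  0.06923068]
lock_pivot 0.57 [ 0.5381759  -0.17026778  0.09250053]
```

View pics/w.png

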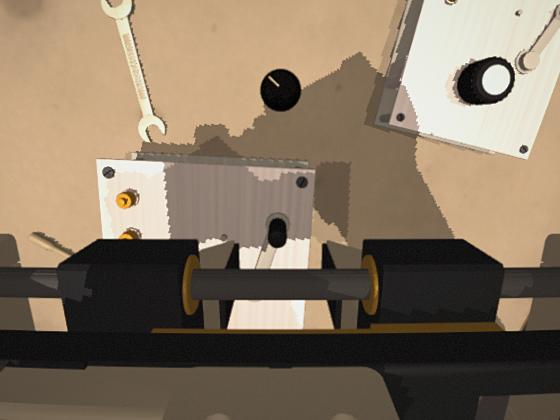

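The wrist view shows the lever pin at (277,230), between the open fingers. I'll descend and grip it lightly.

carry_out(
  motion=[
    {"grip": -0.1,"offset": [0,-0.06,0.3],"spin": 0},
    {"grip": -0.1,"offset": [0,0,0.6],"spin": 0},
    {"grip": -0.1,"offset": [0,0,0.6],"spin": 0},
    {"grip": -0.1,"offset": [0,0,0.42],"spin": 0},
    {"grip": -0.85,"offset": [0,0,0],"spin": 0},
    {"grip": -0.85,"offset": [0,0,0],"spin": 0},
    {"grip": -0.85,"offset": [0,0,0],"spin": 0},
    {"grip": -0.85,"offset": [0,0,0],"spin": 0},
  ],
  grip_force=15,
)

```text
t: 21.15
eef_pos: [0.5372, -0.2242, 0.2537]
ee_rot: [180.0, 0.0, -72.5]
contact_force: [-0.4, -0.9, 0.8]
grip_width: 0.0115
gripper_force: 15.0
```

```bash
python3 q.py; python3 - <<'E'
from cell import ctrl
import numpy as np
s=ctrl.state();p=s["eef_pos"][:2];y=np.radians(s["ee_rot"][2]);tx=np.array([np.cos(y),np.sin(y)]);ty=np.array([np.sin(y),-np.cos(y)])
piv=np.array([.5375,-.1725]);print(p,np.linalg.norm(p-piv))
a0=np.arctan2(*(p-piv)[::-1]);r=.052
for i in range(7):
    f=lambda a:r*np.array([np.cos(a),np.sin(a)])
    d=(f(a0+.1*(i+1))-f(a0+.1*i))/.03;print(np.round([d@tx,d@ty],2))
E
```

```text
21.15 yaw [179.99   0.   -72.45] tz [0.007 0.075 0.013] F [-0.4 -0.9  0.8] j7 -114.3 eff [-0.136  0.017 -0.017] gw 0.0115
[ 0.53715703 -0.22417128] 0.051672423110961464
[ 0.05 -0.17]
[ 0.03 -0.17]
[ 0.01 -0.17]
[-0.01 -0.17]
[-0.02 -0.17]
[-0.04 -0.17]
[-0.06 -0.16]
```

carry_out(
  motion=[
    {"grip": -0.85,"offset": [0.05,-0.17,0],"spin": 0},
    {"grip": -0.85,"offset": [0.03,-0.17,0],"spin": 0},
    {"grip": -0.85,"offset": [0.01,-0.17,0],"spin": 0},
    {"grip": -0.85,"offset": [-0.01,-0.17,0],"spin": 0},
    {"grip": -0.85,"offset": [-0.02,-0.17,0],"spin": 0},
    {"grip": -0.85,"offset": [-0.04,-0.17,0],"spin": 0},
    {"grip": -0.85,"offset": [0,0,0],"spin": 0},
  ],
)

```text
t: 22.02
eef_pos: [0.5675, -0.2153, 0.2535]
ee_rot: [-180.0, -0.0, -72.4]
contact_force: [-0.7, -2.7, 4.6]
grip_width: 0.0114
gripper_force: 15.0
```

```bash
python3 q.py
```

```text
22.02 yaw [-1.7997e+02 -4.0000e-02 -7.2410e+01] tz [-0.495  0.117  0.191] F [-0.7 -2.7  4.6] j7 -116.5 eff [-0.633  0.534 -0.158] gw 0.0114
```

carry_out(
  motion=[
    {"grip": -0.85,"offset": [-0.06,-0.16,0],"spin": 0},
    {"grip": -0.85,"offset": [-0.02,-0.05,0],"spin": 0},
    {"grip": -0.85,"offset": [0,0,0],"spin": 0},
    {"grip": -0.85,"offset": [0,0,0],"spin": 0},
  ],
)

```text
t: 22.52
eef_pos: [0.5689, -0.2147, 0.2534]
ee_rot: [179.6, -0.1, -72.7]
contact_force: [-10.5, -8.3, 9.0]
grip_width: 0.0112
gripper_force: 15.0
```

```bash
python3 q.py
```

```text
22.52 yaw [ 1.7965e+02 -1.0000e-01 -7.2670e+01] tz [-1.697  2.186  0.14 ] F [-10.5  -8.3   9. ] j7 -117.1 eff [-3.643 -0.42  -0.107] gw 0.0112
```

carry_out(
  motion=[
    {"grip": -0.85,"offset": [-0.02,-0.08,0],"spin": 0},
    {"grip": -0.85,"offset": [0,0,0],"spin": 0},
    {"grip": -0.85,"offset": [0,0,0],"spin": 0},
  ],
  grip_force=25,
)

```text
t: 22.9
eef_pos: [0.5695, -0.2145, 0.2533]
ee_rot: [179.5, -0.1, -72.7]
contact_force: [-14.5, -10.7, 12.7]
grip_width: 0.0111
gripper_force: 25.0
```

```bash
python3 q.py;python3 s.py .5694 -.2139 .253|tail -1
```

```text
22.9 yaw [ 1.7948e+02 -8.0000e-02 -7.2750e+01] tz [-2.06   3.132  0.107] F [-14.5 -10.7  12.7] j7 -117.3 eff [-4.779 -1.149 -0.133] gw 0.0111
offset units [-0.021 -0.003  0.011]
```

carry_out(
  motion=[
    {"grip": -0.85,"offset": [0.03,0.14,0],"spin": 0},
    {"grip": -0.1,"offset": [0,0,0],"spin": 0},
    {"grip": -0.1,"offset": [0,0,0],"spin": 0},
    {"grip": -0.1,"offset": [0,0,0],"spin": 0},
    {"grip": -0.1,"offset": [0,0,-0.4],"spin": 0},
    {"grip": -0.1,"offset": [0,0,-0.8],"spin": 0},
    {"grip": -0.1,"offset": [0,0,-0.8],"spin": 0},
    {"grip": -0.1,"offset": [0,0,0],"spin": 0},
  ],
)

```text
t: 23.9
eef_pos: [0.5711, -0.2123, 0.3157]
ee_rot: [-179.8, -0.1, -72.4]
contact_force: [-0.2, -0.0, -0.8]
grip_width: 0.0417
gripper_force: 0.0
```

```bash
python3 q.py; python3 w.py;  python3 - <<'E'
from h import *
c=grab("side")["color"][190:350,150:310]; t=grab("top")["color"][140:250,165:275]
f=lambda x:cv2.resize(x,(400,400),interpolation=cv2.INTER_CUBIC)
save("pics/e.png",np.hstack([f(c),f(t)]))
E
```

```text
23.9 yaw [-1.7983e+02 -9.0000e-02 -7.2430e+01] tz [ 0.155 -0.02   0.015] F [-0.2 -0.  -0.8] j7 -119.8 eff [ 0.14   0.145 -0.102] gw 0.0417
pin 313 [ 0.56810885 -0.21548102  0.1010239 ] ((567.8096313476562, -214.80958557128906), 5.988738059997559)
lock_handle 0.85 [ 0.56759878 -0.21155555  0.09372873]
lock_pivot 0.61 [ 0.53792043 -0.17303796  0.094304  ]
```

View pics/e.png

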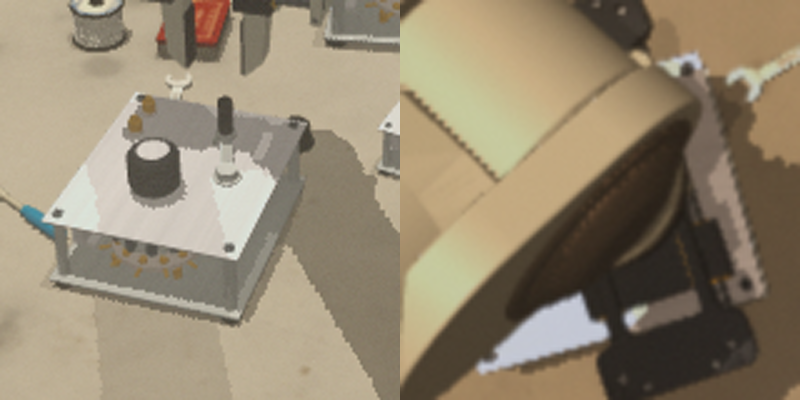

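The side view shows the lever swung away, with its pin at about (225,120) and the panel clear. The pin moved only about 0.63 rad before a hard stop, so I'll swing it back gently to find the open stop, which tells whether this is fully home.

carry_out(
  motion=[
    {"grip": -0.1,"offset": [0.05,0.12,0.2],"spin": 0},
    {"grip": -0.1,"offset": [0,0,0.7],"spin": 0},
    {"grip": -0.1,"offset": [0,0,0.7],"spin": 0},
    {"grip": -0.1,"offset": [0,0,0.45],"spin": 0},
    {"grip": -0.85,"offset": [0,0,0],"spin": 0},
    {"grip": -0.85,"offset": [0,0,0],"spin": 0},
    {"grip": -0.85,"offset": [0,0,0],"spin": 0},
    {"grip": -0.85,"offset": [0,0,0],"spin": 0},
  ],
  grip_force=15,
)

```text
t: 25.15
eef_pos: [0.5673, -0.2146, 0.2523]
ee_rot: [-180.0, 0.0, -72.4]
contact_force: [-1.2, -0.3, 1.4]
grip_width: 0.0116
gripper_force: 15.0
```

```bash
python3 q.py
```

```text
25.15 yaw [-180.      0.    -72.44] tz [ 0.103  0.002 -0.035] F [-1.2 -0.3  1.4] j7 -116.5 eff [-0.067 -0.054 -0.008] gw 0.0116
```

carry_out(
  motion=[
    {"grip": -0.85,"offset": [0.04,0.17,0],"spin": 0},
    {"grip": -0.85,"offset": [0.02,0.17,0],"spin": 0},
    {"grip": -0.85,"offset": [0.01,0.17,0],"spin": 0},
    {"grip": -0.85,"offset": [-0.01,0.17,0],"spin": 0},
    {"grip": -0.85,"offset": [-0.03,0.17,0],"spin": 0},
    {"grip": -0.85,"offset": [-0.05,0.17,0],"spin": 0},
    {"grip": -0.85,"offset": [0,0,0],"spin": 0},
    {"grip": -0.85,"offset": [0,0,0],"spin": 0},
  ],
)

```text
t: 26.15
eef_pos: [0.5377, -0.2239, 0.2523]
ee_rot: [180.0, -0.0, -72.5]
contact_force: [1.0, -2.5, 4.9]
grip_width: 0.0119
gripper_force: 15.0
```

```bash
python3 s.py .537 -.224 .253
```

```text
{'t': np.float64(26.15), 'joints': array([ -11.743,   37.951,   42.64 ,  106.992,  -33.765,   48.443,
       -114.323]), 'eef_pos': array([ 0.538, -0.224,  0.252]), 'ee_rot': array([ 1.79973e+02, -3.50000e-02, -7.24790e+01]), 'contact_force': array([ 1.008, -2.532,  4.913]), 'torque': array([-0.455, -0.457, -0.114]), 'gripper_force': np.float64(15.002), 'grip_width': np.float64(0.012)}
offset units [-0.003  0.025 -0.024]
```

carry_out(
  motion=[
    {"grip": -0.85,"offset": [-0.05,0.12,0],"spin": 0},
    {"grip": -0.85,"offset": [0,0,0],"spin": 0},
    {"grip": -0.85,"offset": [0,0,0],"spin": 0},
  ],
)

```text
t: 26.52
eef_pos: [0.534, -0.2234, 0.2522]
ee_rot: [180.0, -0.0, -72.5]
contact_force: [2.3, -3.2, 6.2]
grip_width: 0.0118
gripper_force: 15.0
```

```bash
python3 s.py .537 -.224 .253
```

```text
{'t': np.float64(26.525), 'joints': array([ -11.826,   37.66 ,   42.698,  107.522,  -33.719,   48.18 ,
       -114.156]), 'eef_pos': array([ 0.534, -0.223,  0.252]), 'ee_rot': array([ 1.79977e+02, -3.20000e-02, -7.24650e+01]), 'contact_force': array([ 2.291, -3.207,  6.163]), 'torque': array([-0.632, -0.469, -0.093]), 'gripper_force': np.float64(15.002), 'grip_width': np.float64(0.012)}
offset units [ 0.05  -0.088 -0.027]
```

carry_out(
  motion=[
    {"grip": -0.85,"offset": [-0.02,0.1,0],"spin": 0},
    {"grip": -0.85,"offset": [0,0,0],"spin": 0},
    {"grip": -0.85,"offset": [0,0,0],"spin": 0},
  ],
)

```text
t: 26.9
eef_pos: [0.5321, -0.2231, 0.2523]
ee_rot: [-179.9, -0.1, -72.4]
contact_force: [5.8, -2.7, 4.0]
grip_width: 0.0117
gripper_force: 15.0
```

```bash
python3 q.py; python3 s.py .537 -.224 .253|tail -1; python3 -c "
from cell import ctrl;print(ctrl.state()['eef_pos'])"
```

```text
26.9 yaw [-1.799e+02 -8.000e-02 -7.241e+01] tz [-0.565 -1.348 -0.134] F [ 5.8 -2.7  4. ] j7 -114.0 eff [0.759 2.184 0.105] gw 0.0117
offset units [ 0.077 -0.147 -0.024]
[ 0.53209761 -0.2231187   0.25226702]
```

The open stop is 0.7 rad from where the lever was stopped, so that position was fully home. The lever had simply started slightly closed. I'll swing it home again and press lightly against the stop.

carry_out(
  motion=[
    {"grip": -0.85,"offset": [0.06,-0.2,0],"spin": 0},
    {"grip": -0.85,"offset": [0.06,-0.19,0],"spin": 0},
    {"grip": -0.85,"offset": [0.03,-0.17,0],"spin": 0},
    {"grip": -0.85,"offset": [0.01,-0.17,0],"spin": 0},
    {"grip": -0.85,"offset": [-0.01,-0.17,0],"spin": 0},
    {"grip": -0.85,"offset": [-0.02,-0.17,0],"spin": 0},
    {"grip": -0.85,"offset": [-0.04,-0.17,0],"spin": 0},
    {"grip": -0.85,"offset": [0,0,0],"spin": 0},
  ],
)

```text
t: 27.9
eef_pos: [0.5659, -0.215, 0.2514]
ee_rot: [179.8, 0.1, -72.4]
contact_force: [-0.5, -3.5, 5.5]
grip_width: 0.0114
gripper_force: 15.0
```

carry_out(
  motion=[
    {"grip": -0.85,"offset": [-0.04,-0.12,0],"spin": 0},
    {"grip": -0.85,"offset": [0,0,0],"spin": 0},
    {"grip": -0.85,"offset": [0,0,0],"spin": 0},
  ],
)

```text
t: 28.28
eef_pos: [0.568, -0.2134, 0.2513]
ee_rot: [179.7, 0.1, -72.5]
contact_force: [-4.1, -4.6, 7.7]
grip_width: 0.0114
gripper_force: 15.0
```

```bash
python3 q.py; python3 s.py .568 -.215 .253|tail -1
```

```text
28.28 yaw [ 1.7969e+02  9.0000e-02 -7.2510e+01] tz [-0.739  0.625  0.085] F [-4.1 -4.6  7.7] j7 -116.8 eff [-1.396  0.215 -0.087] gw 0.0114
offset units [ 0.049  0.017 -0.057]
```

Touching the stop; press a little more.

carry_out(
  motion=[
    {"grip": -0.85,"offset": [0,-0.12,0],"spin": 0},
    {"grip": -0.85,"offset": [0,0,0],"spin": 0},
    {"grip": -0.85,"offset": [0,0,0],"spin": 0},
  ],
)

```text
t: 28.65
eef_pos: [0.5691, -0.2136, 0.2511]
ee_rot: [179.4, 0.2, -72.6]
contact_force: [-10.2, -4.2, 12.0]
grip_width: 0.0118
gripper_force: 15.0
```

```bash
python3 q.py; python3 s.py .568 -.215 .253|tail -1
```

```text
28.65 yaw [179.43   0.19 -72.62] tz [-0.892  2.214  0.045] F [-10.2  -4.2  12. ] j7 -117.1 eff [-2.913 -1.412 -0.038] gw 0.0118
offset units [ 0.034  0.05  -0.062]
```

carry_out(
  motion=[
    {"grip": -0.85,"offset": [0,0.1,0],"spin": 0},
    {"grip": -0.1,"offset": [0,0,0],"spin": 0},
    {"grip": -0.1,"offset": [0,0,0],"spin": 0},
    {"grip": -0.1,"offset": [0,0,0],"spin": 0},
    {"grip": -0.1,"offset": [0,0,-0.4],"spin": 0},
    {"grip": -0.1,"offset": [0,0,-0.8],"spin": 0},
    {"grip": -0.1,"offset": [0,0,-0.9],"spin": 0},
    {"grip": -0.1,"offset": [0,0,0],"spin": 0},
  ],
)

```text
t: 29.65
eef_pos: [0.5717, -0.2126, 0.3175]
ee_rot: [-179.8, -0.1, -72.4]
contact_force: [-0.5, 0.5, -0.1]
grip_width: 0.0413
gripper_force: 0.0
```

```bash
python3 q.py; python3 w.py
```

```text
29.65 yaw [-1.7983e+02 -1.0000e-01 -7.2440e+01] tz [ 0.107 -0.017  0.007] F [-0.5  0.5 -0.1] j7 -119.8 eff [ 0.14   0.158 -0.105] gw 0.0413
pin 304 [ 0.56809606 -0.21545031  0.10093416] ((567.8029174804688, -214.7291717529297), 5.997910022735596)
lock_handle 0.95 [ 0.56974633 -0.21535272  0.09357359]
lock_pivot 0.6 [ 0.5355995  -0.17262024  0.09374445]
```

```bash
python3 -c "
from cell import ctrl;print(ctrl.hand_in())"
```

```text
the job is handed in; nothing more can be done
None
```

I turned the knob back to its anticlockwise stop, then clockwise six clicks, and swung the lock lever fully home. I then released everything and handed the job in at about 30 s; midway I reopened the lever once to check its travel, then closed it again.

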